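# Index the drilling-jig slide onto its mid stop

### The arm

A 6-joint arm with a two-finger parallel gripper is mounted at the origin on the work surface. World frame = base frame: x ahead of the robot, y to its left, z up, the work surface at z = 0. Lengths are in m, angles in rad, forces in N, time in s.
With the tool pointing down it reaches from about 0.3 to 0.75 m from the base axis. Payload 8.5 kg.
Tool frame: the origin (TCP) lies midway between the tips of the shut fingers; the grasp point (between the pads) lies 19 mm behind it; z points along the fingers, y is the direction in which the jaws open and shut (so a half turn about z gives the same grasp; the last joint's range is limited). The gripper opens to 85 mm and grips with 20 to 120 N. Pads are 22 mm wide; open, the fingers measure 114 mm over their backs; the gripper's body (76 mm by 85 mm) begins 54 mm behind the grasp point. The pads swing forward as they close: fully open they stand 13 mm farther back than shut.
Start: joints at [0.991, 0.381, 1.297, -0, 1.464, -0.215], TCP at [0.196, 0.514, 0.231] pointing down, gripper open.
Joint ranges: [-3.11, 3.11], [-0.89, 2.33], [0.22, 2.48], [-1.42, 4.56], [0.17, 2.85], [-2.88, 2.88]. Speed limits (rad/s): [2.39, 2.39, 3.14, 3.14, 3.14, 3.14].

### API

Orientations are given as a unit quaternion [w, x, y, z].
In Python, from rig import env gives the robot as it stands. The module is installed in compiled form; this text tells all that it offers.
- The arm moves only by the shell command python3 -m pendant 'ROWS'. ROWS is text: rows parted by semicolons, each of 5 numbers parted by spaces: the closure, from 0 (fully open) to 1 (shut), then the shift along the tool's x, y, z as a fraction of full scale, then the turn about the tool's z as a fraction of full scale. A call has 1 to 12 rows; each row shifts and turns the commanded pose from where the row before left it, along the tool's axes as they then stand; what a row does not reach is not made up. Full scale, the value 1, is 200 mm for a shift and pi/4 rad for a turn. A row lasts 1/12 s, in which the tool goes at most 41.7 mm and 7.16 degrees, less where a joint would pass 70% of its speed; a pose out of reach is approached as far as the arm can. A call with a number of a shift or a turn outside -1 to 1 is refused whole. A call with a gripper value outside its range is refused whole. The fingers move at their own pace and stop on an object; the grip force is fixed at half the most. Time passes only in rows, so rows that do not move let the fingers close. It gives the time, the measured TCP pose, the force and the opening at its end, in the units of the state.
- env.get_obs(): the state, without advancing time (a new reading comes with each control period).
- env.snapshot(name): name is "scene" or "top" or "wrist"; returns the picture (420x560x3 uint8, red, green, blue); there is no depth.
- env.camera_info(name): a dict with "fx", "fy", "cx", "cy" (pixels), "origin" and "orientation" of the camera in the world. Camera axes: x right, y up, looking along -z (the intrinsics and any distortion apply to the point x, -y, -z); pixel columns grow to the right and rows downward; lengths in m; the calibration is good to about 2 mm. A picture is of the moment at which its call begins: read the wrist's pose just before it. camera_info takes no time and is no camera call; for the wrist camera it gives the pose at the moment of the call.
- env.job_done(): hands the job in, once; it reports no verdict.
The state is a dict: "clock": time; "qpos": joint angles; "joint_velocities": joint speeds; "effort": joint torques, N m; "eef_pos": TCP position; "tool_rot": TCP orientation; "ft_force": force on the tool from outside, world axes, zero at the start; "torque": the same for the moment, N m; "opening": finger opening in m.
Only numpy, scipy, OpenCV 4.12 (cv2) and the standard library are available. Lean on these libraries where they do the work, as an engineer would, in place of code of your own. Each camera call takes 0.05 s, during which the arm holds its last target.

### The job

On the small drilling jig, push the red push plate with your fingertips until the sprung slide is all the way against its end stop, then let go so that it springs back and is caught by the drop-in stop pin at mid travel, with its brass plate under the drill guide. Only push: grip and lift nothing, do not touch the stop pin, keep the brass plate seated in its nest on the slide, and leave the other things on the bench where they are. Finish with the hand clear.

Things in the scene. Friction and masses are not known exactly. Their poses are not given: they have to be found in the camera images.
- jig: Fixed drilling jig, dark steel base 250 x 116 x 12 mm with low rails (30 mm high) and a grey end stop at the far end. Origin on the table; the base runs from -110 to 140 mm along its x, the direction in which the slide is pushed; y left of that, z up; yaw varies. Blue drill guide on the right at x = 10 mm, 67 mm high; pin bracket on the left at x = 45 mm, 56 mm high.
- slide (a joint): Travel of the sprung aluminium slide along the jig's x, m: 0 = rest, near end; 0.08 = against the end stop; about 0.04 = held by the stop pin at mid travel. A spring pushes it back with 3 N at rest to 8 N at the end; damping 35 N per m/s. Past 0.042 the stop pin drops behind a tooth and stops the slide at 0.04 on its way back.
- push_face (a point): Centre of the front face (towards the jig's -x) of the red upright push plate at the slide's near end, 56 mm above the table, moving with the slide, jig's axes. Plate 100 mm wide (y), 10 mm thick, from 34 to 78 mm above the table. Push it to the jig's +x. At rest at x = -100, y = 0 mm in the jig's frame; in front of it only base and rails reach 10 mm out.
- stop_pin: Upright brass stop pin with a 16 mm knob, sprung downwards in its bracket. Origin at its lower tip, which when down lies at (45, 23.5, 27.5) mm in the jig's frame; knob's top 80 mm above the table. The slide's ramp lifts it 10 mm in passing and it drops by itself. Not to be touched.
- nest (a point): Centre of the floor of the shallow black-walled nest on the slide that holds the brass plate, 26 mm above the table; it moves with the slide and has the jig's axes. Walls 6 mm high, inside 47 x 37 mm.
- brass_plate: Loose brass plate 44 x 34 x 10 mm, about 0.13 kg, lying in the nest; origin at the centre of its underside. It must ride along in the nest, neither lifted nor knocked out.
- spare_plate: Bystander: second brass plate, 44 x 34 x 10 mm, lying on the table left of the jig. Origin: centre of its underside. Leave alone.
- wood_block: Bystander: wooden block 60 x 40 x 30 mm on the table right of the jig. Origin: centre of its underside. Leave alone.
- tape_roll: Bystander: roll of black tape, 72 mm across, 45 mm high. Origin: centre of its underside. Leave alone.
- rivet_jar: Bystander: glass jar with a brass cap, 60 mm across, 75 mm high. Origin: centre of its underside. Leave alone.
- mug: Bystander: blue mug, 80 mm across, 90 mm high. Origin: centre of its underside. Leave alone.
- hammer: Bystander: hammer lying on the table, 260 mm long, origin midway along it. Leave alone.
- screwdriver: Bystander: screwdriver with a yellow handle lying on the table, 200 mm long, origin midway along it. Leave alone.

How it is judged:
On the way, in this order (a step that is already met when the one before it is completed fails the run):
1. the slide is pushed fully home against its end stop (value of joint slide above 0.074 m), for 0.05 s.
2. let go, the slide has come back and rests on the dropped stop pin at mid travel (value of joint slide between 0.034 and 0.046 m and velocity of joint slide between -0.005 and 0.005 m/s and z of stop_pin in the frame of jig below 0.0305 m), for 0.3 s.
At the end, for the whole second after the job is handed in: The slide stands still at mid travel, 34 to 46 mm from rest, behind the stop pin, which is down to within 3 mm, and the brass plate lies flat in its nest (within 8 mm of its centre) (all of step 2 and x of brass_plate in the frame of nest between -0.008 and 0.008 m and y of brass_plate in the frame of nest between -0.008 and 0.008 m and z of brass_plate in the frame of nest below 0.003 m and angle between brass_plate's own z axis and vertical below 0.1 rad); the robot touches nothing.
It fails at once if the stop pin is touched by the robot (over 1 N) (contact force between any of the fingers, the arm and stop_pin above 1 N).
It fails at once if the brass plate is lifted or knocked out of its nest (over 10 mm) (z of brass_plate in the frame of nest above 0.01 m or horizontal distance between brass_plate and nest above 0.02 m).
It fails at once if another thing on the bench is moved by more than 20 mm or lifted (distance of any of spare_plate, wood_block, tape_roll, rivet_jar, mug, hammer, screwdriver from where it was at the start of the episode above 0.02 m).
It also fails if it takes over 32 s, if anything falls off the work surface, if the arm or the gripper's body presses on something with over 40 N, if the wrist force passes 120 N, or if a joint passes its speed limit or range.

## Working session

There is one attempt and no reset: what is moved stays moved. The work goes in short steps, Python scripts to look and compute and a shell command to move; the robot and the scene stay as the last step left them, time stands still between calls to the robot, and variables do not carry over. Pictures are saved under pics/ and viewed, and the job is handed in when it is done.

```bash
mkdir -p pics; python3 - <<'E'
from rig import env
import cv2
o=env.get_obs();print({k:o[k] for k in('clock','eef_pos','tool_rot','opening')})
for n in('scene','top'):
    cv2.imwrite(f'pics/{n}0.png',env.snapshot(n)[:,:,::-1]);print(env.camera_info(n))
E
```

```text
{'clock': 0.0, 'eef_pos': array([0.19606983, 0.5135614 , 0.2307001 ]), 'tool_rot': array([-2.72057910e-04,  1.81384515e-01,  9.83411980e-01, -6.79857292e-04]), 'opening': 0.08535220775134966}
{'fx': 515.9106700293248, 'fy': 515.9106700293248, 'cx': 273.9583871306162, 'cy': 207.88685205454524, 'origin': array([ 1.61434422, -0.94302756,  1.04640753]), 'orientation': array([0.80814516, 0.42615702, 0.19622628, 0.35607139])}
{'fx': 468.62733167150697, 'fy': 468.62733167150697, 'cx': 284.5050655786013, 'cy': 210.8752581346658, 'origin': array([ 0.35121626, -0.00222118,  1.35833883]), 'orientation': array([ 0.71600658,  0.04112646, -0.04539991, -0.69540064])}
```

View pics/scene0.png

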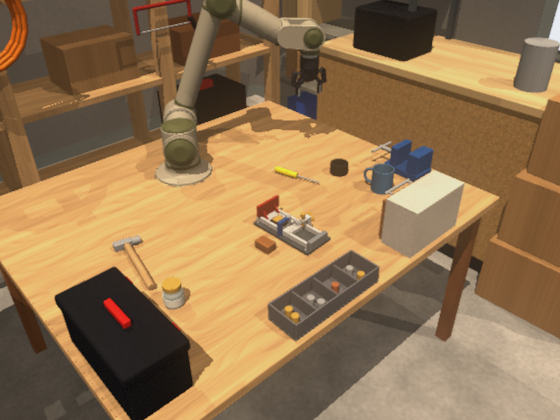

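View pics/top0.png

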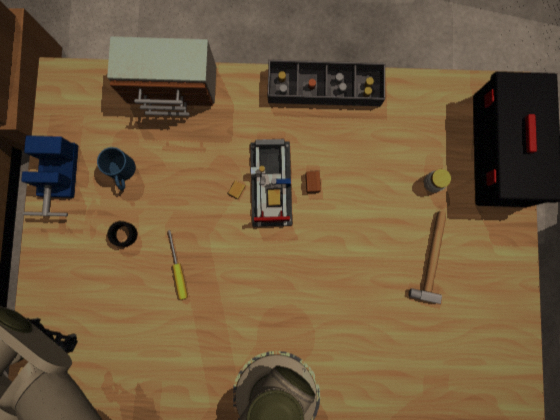

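The scene view shows the jig mid-table, with the red plate on the robot's side at about (268,207). In the top view the jig spans (252–291, 140–228). The red plate is at about (271,218), and pushing moves it up in the image (about world +x). Next I'll measure it.

```bash
cat > h.py <<'E'
import numpy as np,cv2
from scipy.spatial.transform import Rotation as R
def rot(q): return R.from_quat([q[1],q[2],q[3],q[0]]).as_matrix()
def ray(ci,uv,z):
    uv=np.atleast_2d(uv).astype(float)
    d=np.c_[(uv[:,0]-ci['cx'])/ci['fx'],-(uv[:,1]-ci['cy'])/ci['fy'],-np.ones(len(uv))]@rot(ci['orientation']).T
    o=np.array(ci['origin']); return o+d*((z-o[2])/d[:,2])[:,None]
def proj(ci,P):
    p=(np.atleast_2d(P)-ci['origin'])@rot(ci['orientation'])
    return np.c_[ci['cx']+ci['fx']*p[:,0]/-p[:,2],ci['cy']+ci['fy']*p[:,1]/p[:,2]]
def red(im):
    h=cv2.cvtColor(im,cv2.COLOR_BGR2HSV)
    return ((h[...,0]<6)|(h[...,0]>174))&(h[...,1]>190)&(h[...,2]>90)
E
python3 - <<'E'
from h import *
from rig import env
im=cv2.imread('pics/top0.png');ci=env.camera_info('top')
m=red(im).astype('uint8');m[:205]=0;m[235:]=0;m[:,:240]=0;m[:,300:]=0
n,l,s,c=cv2.connectedComponentsWithStats(m);print(s,c)
r=cv2.minAreaRect(np.argwhere(m)[:,::-1].astype('float32'));print(r)
print(ray(ci,cv2.boxPoints(r),.078).round(4))
big=cv2.resize(im[130:240,215:330],None,fx=5,fy=5,interpolation=cv2.INTER_CUBIC);cv2.imwrite('pics/crop0.png',big)
print(rot(env.get_obs()['tool_rot']).round(3))
E
```

```text
[[     0      0    560    420 235123]
 [   254    216     36      4     77]] [[279.50282193 209.49724187]
 [270.88311688 217.92207792]]
((271.4881896972656, 217.6927947998047), (2.651885509490967, 35.05101013183594), 87.79740142822266)
[[ 0.4893  0.0758  0.078 ]
 [ 0.4959 -0.0203  0.078 ]
 [ 0.4886 -0.0208  0.078 ]
 [ 0.482   0.0752  0.078 ]]
[[-0.934  0.357 -0.001]
 [ 0.357  0.934 -0.001]
 [ 0.    -0.001 -1.   ]]
```

View pics/crop0.png

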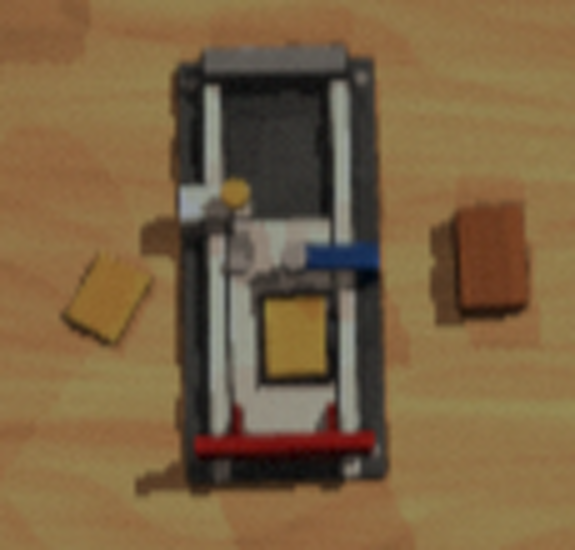

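The crop shows the base corners at about (178,62), (372,60), (188,482) and (386,476), and the red plate from (196,445) to (375,440). I'll get the yaw from the base.

```bash
python3 - <<'E'
from h import *
from rig import env
ci=env.camera_info('top')
c=np.array([[178,62],[372,60],[188,484],[386,477]])/5+[215,130]-.4
P=ray(ci,c,.012);print(P.round(4))
for a,b in((2,0),(3,1)):
    d=P[a]-P[b];d=-d;print(np.arctan2(d[1],d[0]),np.linalg.norm(d))
for a,b in((1,0),(3,2)):
    d=P[b]-P[a];print(np.arctan2(-d[0],d[1]),np.linalg.norm(d))
print(P.mean(0))
E
```

```text
[[ 0.7184  0.0989  0.012 ]
 [ 0.7231 -0.0153  0.012 ]
 [ 0.4692  0.0838  0.012 ]
 [ 0.4766 -0.0302  0.012 ]]
0.06072011342883644 0.24963868890676885
0.06025944416309504 0.24695768541700588
0.04145091557319475 0.11433593178429606
0.06490573176028995 0.1142019404235431
[0.59681177 0.03429051 0.012     ]
```

```bash
python3 -m pendant '1 0 0 0 -0.135;1 0 0 0 -0.135;1 0 0 0 -0.135;1 0 0 0 -0.135;1 -0.07 -0.18 0 0;1 -0.07 -0.18 0 0;1 -0.07 -0.18 0 0;1 -0.07 -0.18 0 0;1 -0.07 -0.18 0 0;1 -0.07 -0.18 0 0'
```

```text
clock: 0.93
eef_pos: [0.2929, 0.3014, 0.2312]
tool_rot: [-0.0, -0.03, 1.0, -0.0]
ft_force: [0.6, 0.0, 0.5]
opening: 0.0002
```

```bash
python3 -m pendant '1 -0.07 -0.178 0 0;1 -0.07 -0.178 0 0;1 -0.07 -0.178 0 0;1 -0.07 -0.178 0 0;1 -0.07 -0.178 0 0;1 -0.07 -0.178 0 0;1 -0.07 -0.178 0 0;1 -0.07 -0.178 0 0;1 0 0 0 0'
python3 - <<'E'
from h import *
from rig import env
ci=env.camera_info('wrist')
im=env.snapshot('wrist')[:,:,::-1].copy();cv2.imwrite('pics/w1.png',im)
print(ci['origin'],env.get_obs()['eef_pos'])
m=red(im).astype('uint8')
n,l,s,c=cv2.connectedComponentsWithStats(m);print(s[s[:,4]>50])
E
```

```text
clock: 1.68
eef_pos: [0.4238, 0.0205, 0.231]
tool_rot: [0.0, -0.027, 1.0, -0.001]
ft_force: [-0.8, 0.1, -1.4]
opening: 0.0003
[0.34858085 0.01674426 0.37428625] [0.42246405 0.02293368 0.23083249]
[[     0      0    560    420 234673]
 [   238    259     33      8    225]
 [   292    259     48      8    285]]
```

View pics/w1.png

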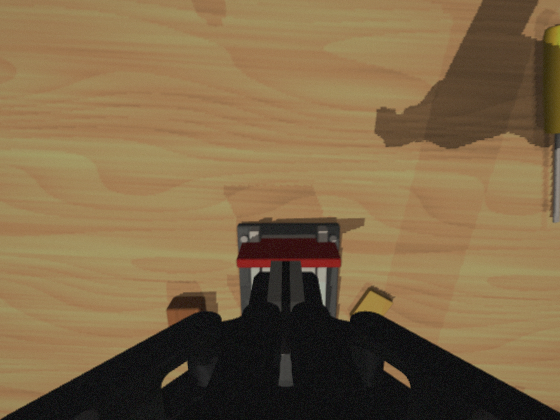

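The wrist view shows the red plate at columns 238–340, with its top edge at rows 259–267 and the closed fingertips centred at about column 286. I'll cast its front top edge onto z = 78 mm.

```bash
python3 - <<'E'
from h import *
from rig import env
ci=env.camera_info('wrist');o=env.get_obs();T=rot(o['tool_rot']);p=o['eef_pos']
P=ray(ci,[[238,259],[340,259],[289,259],[289,267]],.078);print(P.round(4))
print("in tool:",((P-p)@T).round(4))
d=P[0]-P[1];print(np.arctan2(d[0],-d[1]))
B=ray(ci,[[238,223],[340,223]],.012);print(B.round(4),((B-p)@T).round(4))
E
```

```text
[[ 0.4865 -0.0186  0.078 ]
 [ 0.4812  0.0776  0.078 ]
 [ 0.4838  0.0295  0.078 ]
 [ 0.4921  0.03    0.078 ]]
in tool: [[-0.0618 -0.045   0.1528]
 [-0.0617  0.0514  0.1528]
 [-0.0617  0.0032  0.1528]
 [-0.0701  0.0032  0.1528]]
0.05503840810762586
[[ 0.4735 -0.0276  0.012 ]
 [ 0.4672  0.0862  0.012 ]] [[-0.0484 -0.0532  0.2188]
 [-0.0483  0.0607  0.2188]]
```

```bash
python3 -m pendant '1 0 0.016 0.15 0;1 0 0 0.15 0;1 0 0 0.15 0;1 0 0 0.15 0;1 0 0 0.15 0;1 0 0 0.15 0;1 -0.05 0 0 0;1 -0.05 0 0 0;1 -0.05 0 0 0;1 0 0 0 0'
```

```text
clock: 2.57
eef_pos: [0.4524, 0.0313, 0.0513]
tool_rot: [0.0, -0.03, 1.0, -0.0]
ft_force: [0.0, -0.3, 0.2]
opening: 0.0
```

```bash
python3 -m pendant '1 -0.04 0 0 0;1 -0.03 0 0 0;1 -0.03 0 0 0;1 -0.03 0 0 0;1 0 0 0 0'; python3 -m pendant '1 -0.03 0 0 0;1 -0.03 0 0 0;1 -0.03 0 0 0;1 -0.03 0 0 0;1 -0.03 0 0 0;1 0 0 0 0'
```

```text
clock: 2.98
eef_pos: [0.4776, 0.0322, 0.0513]
tool_rot: [-0.0, -0.03, 1.0, 0.0]
ft_force: [-3.4, 0.5, 1.3]
opening: 0.0
clock: 3.48
eef_pos: [0.5061, 0.034, 0.051]
tool_rot: [-0.002, -0.03, 1.0, 0.0]
ft_force: [-3.9, 0.8, -0.4]
opening: -0.0004
```

```bash
python3 - <<'E'
from h import *
from rig import env
for n in('top','wrist'):
    im=env.snapshot(n)[:,:,::-1]
    if n=='top': im=cv2.resize(im[130:260,215:330],None,fx=4,fy=4,interpolation=cv2.INTER_CUBIC)
    cv2.imwrite(f'pics/{n}2.png',im)
E
```

```text
(no output)
```

View pics/top2.png

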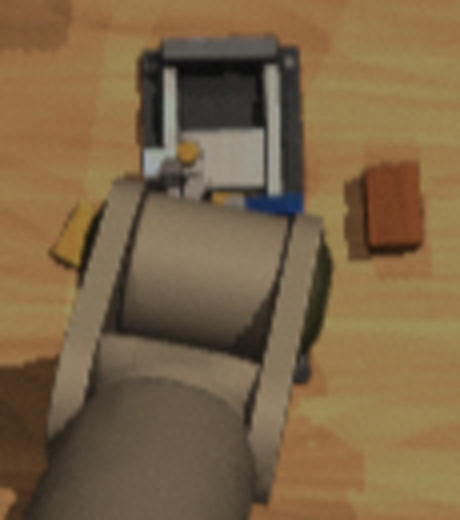

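View pics/wrist2.png

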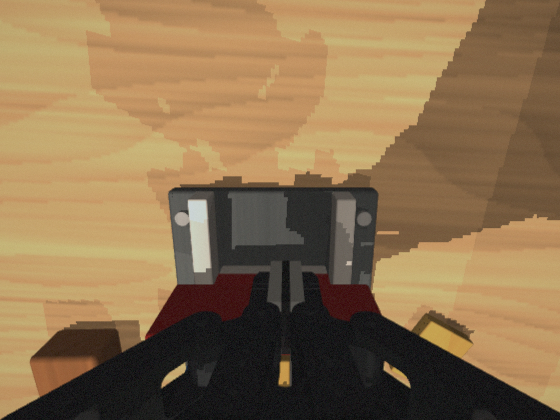

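The slide is moving: the top crop shows its leading edge at row 130, beyond the pin, and the plate is still in the nest. I'll keep pushing until the end stop shows in the force.

```bash
python3 -m pendant '1 -0.03 0 0 0;1 -0.03 0 0 0;1 -0.03 0 0 0;1 -0.03 0 0 0;1 -0.03 0 0 0;1 -0.03 0 0 0;1 0 0 0 0'; python3 -m pendant '1 -0.02 0 0 0;1 -0.02 0 0 0;1 0 0 0 0'
```

```text
clock: 4.17
eef_pos: [0.5425, 0.0361, 0.0509]
tool_rot: [-0.001, -0.03, 1.0, 0.0]
ft_force: [-7.5, 0.3, 2.2]
opening: -0.0001
clock: 4.42
eef_pos: [0.5501, 0.0366, 0.051]
tool_rot: [-0.002, -0.03, 1.0, 0.0]
ft_force: [-7.3, -0.3, 3.1]
opening: 0.0001
```

```bash
python3 -m pendant '1 -0.01 0 0 0;1 -0.01 0 0 0;1 0 0 0 0'; python3 -m pendant '1 -0.01 0 0 0;1 -0.01 0 0 0;1 0 0 0 0'
```

```text
clock: 4.67
eef_pos: [0.5526, 0.0368, 0.051]
tool_rot: [-0.003, -0.03, 1.0, 0.0]
ft_force: [-13.2, -0.7, 7.0]
opening: -0.0001
clock: 4.92
eef_pos: [0.5526, 0.0368, 0.0509]
tool_rot: [-0.008, -0.03, 1.0, 0.0]
ft_force: [-31.1, -5.4, 18.9]
opening: -0.0001
```

The position has stalled at x = 0.5526 and the force jumped to 31 N, so the slide is on its end stop. Now I'll let go at a controlled pace.

```bash
python3 -m pendant '1 0.03 0 0 0;1 0.03 0 0 0;1 0.03 0 0 0;1 0.03 0 0 0;1 0.04 0 0 0;1 0.04 0 0 0;1 0.05 0 0 0;1 0.05 0 0 0;1 0.05 0 0 0;1 0.05 0 0 0;1 0.05 0 0 0;1 0 0 0 0'; python3 -m pendant '1 0.12 0 0 0;1 0.12 0 0 0;1 0 0 -0.1 0;1 0 0 -0.15 0;1 0 0 -0.15 0;1 0 0 -0.15 0;1 0.1 0 -0.15 0;1 0.1 0 0 0;1 0.1 0 0 0;1 0 0 0 0'
python3 - <<'E'
from h import *
from rig import env
for n in('top','wrist','scene'):
    im=env.snapshot(n)[:,:,::-1]
    if n=='top': im=cv2.resize(im[130:260,215:330],None,fx=4,fy=4,interpolation=cv2.INTER_CUBIC)
    if n=='scene': im=cv2.resize(im[180:270,220:350],None,fx=5,fy=5,interpolation=cv2.INTER_CUBIC)
    cv2.imwrite(f'pics/{n}3.png',im)
E
```

```text
clock: 5.92
eef_pos: [0.4684, 0.0314, 0.0517]
tool_rot: [0.001, -0.03, 1.0, -0.0]
ft_force: [0.5, -0.3, -0.3]
opening: -0.0002
clock: 6.75
eef_pos: [0.3597, 0.0252, 0.1921]
tool_rot: [0.001, -0.03, 1.0, -0.0]
ft_force: [0.7, 0.2, -0.4]
opening: -0.0
```

View pics/top3.png

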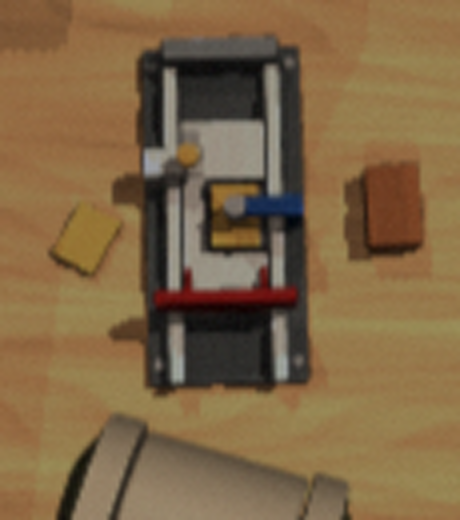

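View pics/scene3.png

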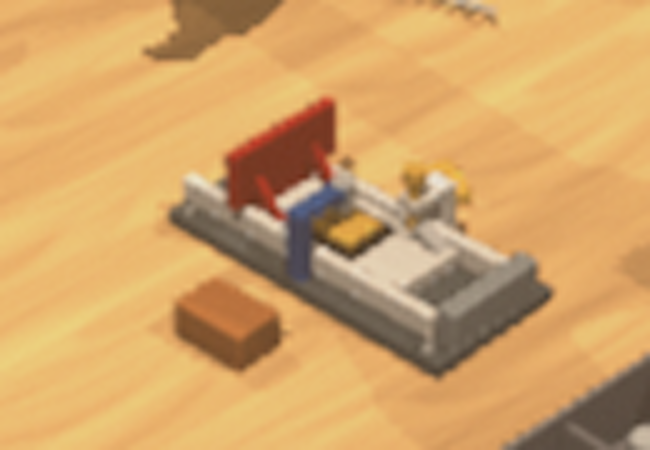

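View pics/wrist3.png

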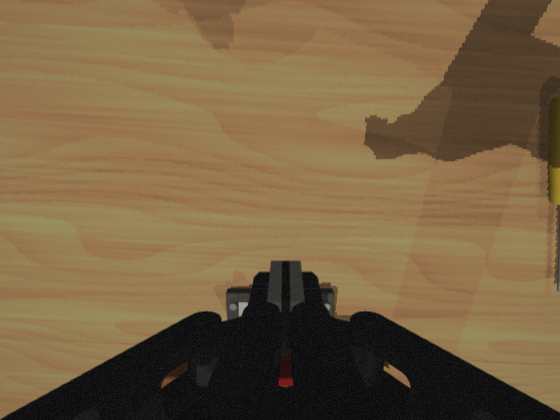

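The slide stands at mid travel: in the top crop the red plate is at row 297 and the brass plate sits in its nest under the guide at (235,215). The hand is clear. I'll put numbers on the travel and check that it has settled.

```bash
python3 -m pendant '1 0 0 0 0;1 0 0 0 0;1 0 0 0 0;1 0 0 0 0;1 0 0 0 0;1 0 0 0 0'; python3 - <<'E'
from h import *
from rig import env
ci=env.camera_info('top');a=cv2.imread('pics/top0.png');b=env.snapshot('top')[:,:,::-1].copy();cv2.imwrite('pics/top4.png',b)
def c(im,r0,r1):
    m=red(im);m[:r0]=0;m[r1:]=0;m[:,:245]=0;m[:,295:]=0
    return np.argwhere(m)[:,::-1].mean(0)
u,v=c(a,205,235),c(b,190,230);P=ray(ci,[u,v],.078);print(u,v,np.linalg.norm(P[1]-P[0]))
def by(im):
    h=cv2.cvtColor(im,cv2.COLOR_BGR2HSV);m=((h[...,0]>12)&(h[...,0]<28)&(h[...,1]>150)&(h[...,2]>110)).astype('uint8')
    m[:160]=0;m[205:]=0;m[:,:255]=0;m[:,288:]=0
    r=np.argwhere(m)[:,::-1];return r.mean(0),r.min(0),r.max(0)
for im in(a,b):
    q=by(im);print(q,ray(ci,q[0],.036))
E
```

```text
clock: 7.4
eef_pos: [0.3615, 0.0251, 0.1912]
tool_rot: [-0.0, -0.03, 1.0, 0.0]
ft_force: [-1.0, -0.2, 0.4]
opening: 0.0001
[270.88311688 217.92207792] [271.5        203.41891892] 0.04025158686434709
(array([272.33333333, 193.93010753]), array([260, 166]), array([279, 204])) [[0.5617383  0.02825614 0.036     ]]
(array([270.41860465, 180.52325581]), array([260, 167]), array([279, 190])) [[0.60042975 0.03497825 0.036     ]]
```

The red plate is 40.3 mm from rest, so the slide is held at mid travel.

```bash
python3 -c "
from rig import env
print(env.job_done(), env.get_obs()['clock'])"
```

```text
the job is handed in; nothing more can be done
the job is handed in; nothing more can be done
```

The slide went fully home, sprang back and is now held at mid travel, and I handed the job in at about 7.5 s on the robot's clock.

- **Push:** I pushed the red plate with the shut fingertips until the hand stopped moving and the force jumped to about 31 N. That is how I judged the slide was on its end stop. I then backed off slowly and lifted the hand clear.
- **Travel:** In the last top view the red plate stood 40.3 mm from its rest position.
- **Brass plate:** It moved about 39 mm with the slide and lies in its nest under the drill guide. This figure is rough, because the guide now hides part of the plate and the mask also picked up other yellow pixels.
- **Stop pin:** I did not measure its height directly. That it is down follows from the slide being held at 40 mm.
- **Bystanders:** The spare plate and wood block look unmoved in the pictures. I did not measure any of the other things, but the hand never went near them.
- **Hand clear:** The wrist force was about 1 N or less at the end.

No check failed or disagreed.

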